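# Drop an album's front cover over its binding posts

## Task

The album in the assembly jig is waiting for its front cover: the loose cover board is lying propped on the tips of the two binding posts, a little out of line. With your fingertips or the outside of your fingers nudge it against the aluminium spine stop and sideways along it, without picking it up or lifting it, until both its eyelet holes drop over the posts and the cover lies flat on the pages, then take your hand away. Leave the other things on the table where they are.

Things in the scene. Friction and masses are not known exactly. Their poses are not given: they have to be found in the camera images.
- jig: assembly jig, fixed: plywood board 228 x 300 x 15 mm carrying an album (back cover and white leaves) that cannot move. Origin on the table under the album's middle; x to the spine stop, y along it, z up. The leaves reach from x = -71 to +75 mm and y = -106 to +106 mm, their top 44 mm above the table
- stop (a point): the jig's spine stop, an aluminium bar 270 mm long (jig y -135 to +135 mm) and 20 mm thick, its top 57 mm above the table; this point is the middle of the upper edge of its inner face, at jig x = +75.3 mm
- post0 (a point): tip of the binding post on the jig's +y side: a fixed upright steel post, 7 mm diameter with a chamfered tip, standing 6 mm out of the leaves (tip 50 mm above the table), at x = 57.3 mm, y = +55 mm in the jig's frame
- post1 (a point): tip of the other, equal binding post, at x = 57.3 mm, y = -55 mm in the jig's frame
- cover: the album's front cover, loose rigid board in dark blue cloth with a blank label, 150 (x) x 220 (y) x 5 mm, about 0.18 kg. Origin mid underside, +x to its spine edge (the one by the holes), z up. At home it lies level, underside 44 mm above the table, spine edge against the stop, origin within 1.5 mm of jig x = 0, y = 0, the other edges 4 mm beyond the leaves
- fore (a point): middle of the cover's fore edge (the long edge away from the stop), cover x = -75 mm, at half thickness. At the start this edge rests on the leaves, and the spine edge is propped on the post tips (tilt about 0.05 rad), 4 to 11 mm short of the stop at its middle
- end (a point): middle of the cover's short edge on the +y side, cover y = +110 mm, at half thickness. At the start the cover lies 12 to 32 mm too far to the jig's +y side and is skewed by up to 0.035 rad
- hole0 (a point): middle of the cover's round hole (9.5 mm diameter, right through, ringed by a steel eyelet) that belongs over post0, at the underside; x = 57 mm, y = +55 mm in the cover's frame
- hole1 (a point): the same for the hole that belongs over post1; x = 57 mm, y = -55 mm in the cover's frame
- glue: white plastic glue bottle with an orange cap, 60 mm across and 165 mm tall, standing; origin at the centre of its foot. Not part of the job
- weight: dark iron binder's weight, a 72 mm disc with a knob on top, 70 mm tall, 1.1 kg; origin at the centre of its foot. Not part of the job
- dish: small white dish of binding screws, 72 mm across and 22 mm tall; origin at the centre of its foot. Not part of the job
- brush: flat paste brush lying on the table, bristles and wooden handle, about 205 mm long, 95 mm wide, 21 mm tall; origin under the bristles, handle along its +x. Not part of the job
- folder: ivory-coloured bone folder lying flat, 145 x 22 x 5 mm, along its x; origin at the middle of its underside. Not part of the job
- screwdriver: screwdriver with a black handle lying on the table, 170 mm long along its x. Not part of the job
- ruler: steel ruler lying flat, 310 x 30 x 4 mm, along its x; origin at the middle of its underside. Not part of the job

How it is judged:
At the end, for the whole second after the job is handed in: each hole of the cover is centred within 2.5 mm over its post, the cover lies flat on the leaves (underside at the holes at most 2 mm above them, tilted less than 0.02 rad) and at rest, and no bystander stands more than 20 mm from its start (horizontal distance between hole0 and post0 below 0.0025 m and horizontal distance between hole1 and post1 below 0.0025 m and height (world z) of each of hole0, hole1 below 0.0462 m and angle between cover's own z axis and vertical below 0.02 rad and linear speed of cover below 0.01 m/s and distance of each of glue, weight, dish, brush, folder, screwdriver, ruler from where it was at the start of the episode below 0.02 m); the robot touches nothing.
It fails at once if the cover is lifted (its middle rises about 12 mm or more above where it started, 60 mm above the table) or tipped up by more than 0.15 rad (height (world z) of cover above 0.06 m or angle between cover's own z axis and vertical above 0.15 rad).
It fails at once if the cover is shoved with the arm or the gripper's body instead of the fingers (over 5 N) (contact force between the arm and cover above 5 N).
It fails at once if a bystander is pushed or carried more than 20 mm (distance of any of glue, weight, dish, brush, folder, screwdriver, ruler from where it was at the start of the episode above 0.02 m).
It also fails if it takes over 51 s, if anything falls off the work surface, if the arm or the gripper's body presses on something with over 40 N, if the wrist force passes 120 N, or if a joint passes its speed limit or range.

## Robot

A 6-joint arm with a two-finger parallel gripper is mounted at the origin on the work surface. World frame = base frame: x ahead of the robot, y to its left, z up, the work surface at z = 0. Lengths are in m, angles in rad, forces in N, time in s.
With the tool pointing down it reaches from about 0.35 to 0.725 m from the base axis. Payload 4.3 kg.
Tool frame: the origin (TCP) lies at the very end of the fingers, on their centre line; the grasp point (between the pads) lies 19 mm behind it; z points along the fingers, y is the line along which they close (so a half turn about z gives the same grasp; the last joint's range is limited). The gripper opens to 85 mm and grips with 20 to 120 N. Pads are 22 mm wide; open, the fingers measure 114 mm over their backs; the gripper's body (76 mm by 85 mm) begins 54 mm behind the grasp point. The pads swing forward as they close: fully open they stand 13 mm farther back than shut.
Start: joints at [-1.243, 0.377, 0.081, 1.274, 0, 1.46], TCP at [0.244, -0.521, 0.231] pointing down, gripper open.
Joint ranges: [-2.72, 2.72], [-0.84, 1.66], [-1.02, 1.22], [-1.77, 2.12], [-1.37, 1.28], [-3.14, 3.14]. Speed limits (rad/s): [2.57, 2.57, 3.14, 3.14, 3.14, 3.14].

## Interface

Orientations are given as a unit quaternion [w, x, y, z].
In Python, from bench import robot gives the robot as it stands.
- The arm moves only by the tool apply_moves, never from a script. Its arguments are lists of equal length, an entry for each row: "travel": the shift along the tool's x, y, z in cm, a list of three; "dr": the turn, a rotation vector about the tool's x, y, z in rad, a list of three. A call has 1 to 5 rows; each row is the pose to reach, as a shift and turn from the pose commanded when the call began, along the tool's axes at that moment; what a row does not reach only later rows make up. A row lasts 1/10 s, in which the tool goes at most 50 mm and 8.59 degrees, less where a joint would pass 70% of its speed; a pose out of reach is approached as far as the arm can. A call with a gripper value outside its range is refused whole. "fingers" is the finger opening in cm, from 0 to 8.54, set as the call begins (left out, the last holds). The fingers move at their own pace and stop on an object; "force" is the grip in N (left out, the last holds). Time passes only in rows, so rows that repeat a pose let the fingers close. It gives the time, the measured TCP pose, the force, the opening and the grip force at its end, in the units of the state.
- robot.read_state(): the state, without advancing time (a new reading comes with each control period).
- robot.grab_frame(name): name is "side" or "top" or "wrist"; returns a dict with "pixels" (480x640x3 uint8, blue, green, red), "fovy" (degrees; the focal length in pixels is half the picture's height over the tangent of half this angle, whatever the lens; pixels are square), "cx", "cy" (the principal point, pixels), "R" (3x3) and "t" (3): a world point X has camera coordinates R X + t; the wrist camera has in their place "tool_from_camera" (4x4, takes a point from camera to tool coordinates, whose origin is the TCP and whose axes are the flange's). Camera axes: x right, y down, z forward; pixel columns grow to the right and rows downward; lengths in m; the calibration is good to about 2 mm. A picture is of the moment at which its call begins: read the wrist's pose just before it. There is no depth.
- robot.close_job(): hands the job in; it is judged then, once.
The state is a dict: "clock": time; "joint_pos": joint angles; "joint_vel": joint speeds; "joint_efforts": joint torques, N m; "ee_pos": TCP position; "tcp_rot": TCP orientation; "force": force on the tool from outside, world axes, zero at the start; "ft_torque": the same for the moment, N m; "finger_gap": opening from 0.0 (shut) to 1.0 (fully open); "gripper_force": force on a finger pad.
Only numpy, scipy, OpenCV 4.12 (cv2) and the standard library are available. Lean on these libraries where they do the work, as an engineer would, in place of code of your own. Each camera call takes 0.05 s, during which the arm holds its last target. There are 200 camera calls.

## Working session

There is one attempt and no reset: what is moved stays moved. The work goes in short steps, Python scripts to look and compute and a tool call to move; the robot and the scene stay as the last step left them, time stands still between calls to the robot, and variables do not carry over. Pictures are saved under pics/ and viewed, at most 10 in all, crops included, and the job is handed in when it is done.

Besides the shell and the picture viewer there is one more tool, called after "Request:" as name(argument=value, ...), one argument or row to a line, values as JSON. apply_moves: Moves the arm, as the interface text tells. Its arguments: {"type":"object","properties":{"travel":{"type":"array","items":{"type":"array","items":{"type":"number"}}},"dr":{"type":"array","items":{"type":"array","items":{"type":"number"}}},"fingers":{"type":"number"},"force":{"type":"number"}},"required":["travel","dr"]}

```bash
mkdir -p pics; python3 - <<'E'
from bench import robot
import cv2,numpy as np,pickle
s=robot.read_state();print(s)
d={}
for n in("top","side"):
    f=robot.grab_frame(n);d[n]=f;cv2.imwrite(f"pics/{n}0.png",f["pixels"]);print(n,f["fovy"],f["cx"],f["cy"],np.round(f["R"],3).tolist(),np.round(f["t"],3))
pickle.dump(d,open("f0.pkl","wb"))
E
```

```text
{'clock': 0.0, 'joint_pos': array([-1.24333906e+00,  3.78102369e-01,  7.96290417e-02,  1.27439144e+00,
       -1.79927053e-06,  1.46049669e+00]), 'joint_vel': array([ 4.32880307e-04,  8.14439910e-04,  7.64756445e-05, -5.78069578e-04,
        1.19889259e-03, -5.10859146e-04]), 'joint_efforts': array([ 2.74651229e-04, -4.63610744e+01,  2.69872499e+01,  2.09124223e-02,
       -2.20621473e-04,  9.83572988e-06]), 'ee_pos': array([ 0.24354167, -0.52015626,  0.23033965]), 'tcp_rot': array([-1.02803261e-03,  9.76141068e-01,  2.17134855e-01, -1.12968262e-04]), 'force': array([ 0.57250341,  0.37878451, -0.32205968]), 'ft_torque': array([-0.01339914,  0.03870176,  0.03578191]), 'gripper_force': 0.0, 'finger_gap': 0.9990715050512036}
top 53.972115814531904 315.1208634471411 244.69539868463323 [[-0.012, -1.0, 0.024], [-0.98, 0.007, -0.198], [0.198, -0.026, -0.98]] [0.092 0.562 0.953]
side 57.24460083869473 311.64397550592554 241.9836553628143 [[-0.944, -0.33, 0.003], [-0.212, 0.598, -0.773], [0.253, -0.73, -0.635]] [0.583 0.105 0.822]
```

View pics/top0.png

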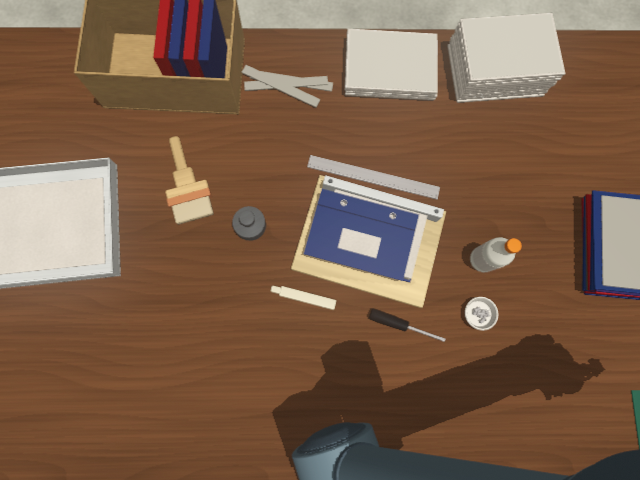

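View pics/side0.png

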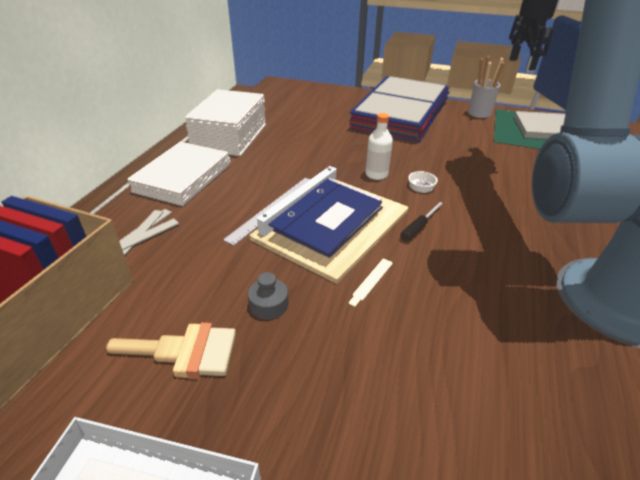

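Top view: the cover (blue, corners near (308,190)–(425,222)–(410,280)–(305,245)) sits on the jig, its label at (360,243) and eyelets near (344,203) and (392,216). The white leaves show at its right (-y) end. The side view shows the same, and the space around the jig is free.

```bash
cat > h.py <<'E'
import numpy as np,cv2
def K(f): 
    F=240/np.tan(np.radians(f["fovy"])/2); return F
def cam(f,ee=None,q=None):
    if "R" in f: R=np.array(f["R"]);t=np.array(f["t"]);return R.T,-R.T@t
    from scipy.spatial.transform import Rotation as Ro
    T=np.array(f["tool_from_camera"]);Rt=Ro.from_quat([q[1],q[2],q[3],q[0]]).as_matrix()
    return Rt@T[:3,:3],Rt@T[:3,3]+ee
def ray(f,px,z,ee=None,q=None):
    Rc,c=cam(f,ee,q);px=np.atleast_2d(px).astype(float);F=K(f)
    d=np.c_[(px[:,0]-f["cx"])/F,(px[:,1]-f["cy"])/F,np.ones(len(px))]@Rc.T
    return c+d*((np.asarray(z)-c[2])/d[:,2])[:,None]
def biggest(m):
    c=cv2.findContours(m,cv2.RETR_EXTERNAL,cv2.CHAIN_APPROX_NONE)[0]
    return max(c,key=cv2.contourArea)
def quad(c):
    h=cv2.convexHull(c)
    return cv2.approxPolyN(h,4,ensure_convex=True).reshape(-1,2)
E
python3 - <<'E'
import pickle,numpy as np,cv2
from h import *
d=pickle.load(open("f0.pkl","rb"));f=d["top"]
im=f["pixels"].copy();im[:150]=0;im[320:]=0;im[:,:280]=0;im[:,460:]=0
hsv=cv2.cvtColor(im,cv2.COLOR_BGR2HSV)
b=cv2.inRange(hsv,(105,120,40),(130,255,160));c=biggest(cv2.morphologyEx(b,cv2.MORPH_CLOSE,np.ones((9,9))))
q=quad(c);P=ray(f,q,0.053);print("cover",q.tolist(),P.round(4).tolist(),[np.linalg.norm(P[i]-P[i-1]).round(4) for i in range(4)],P.mean(0))
w=cv2.inRange(hsv,(14,40,150),(30,150,255));print(cv2.countNonZero(w))
q=quad(np.vstack([biggest(w)]));P=ray(f,q,0.015);print("ply",q.tolist(),P.round(4).tolist(),[np.linalg.norm(P[i]-P[i-1]).round(4) for i in range(4)],P.mean(0))
print(ray(f,[[328,181],[437,211]],0.057))
print("weight",ray(f,[249,225],0.03),"glue",ray(f,[482,262],0.0),ray(f,[513,245],0.165))
E
```

```text
Traceback (most recent call last):
  File "h.py", line 18, in quad
    return cv2.approxPolyN(h,4,ensure_convex=True).reshape(-1,2)
           ~~~~~~~~~~~~~~~^^^^^^^^^^^^^^^^^^^^^^^^
cv2.error: OpenCV(4.12.0) /io/opencv/modules/imgproc/src/approx.cpp:987: error: (-215:Assertion failed) (curve.cols == 1 && curve.rows >= nsides) || (curve.rows == 1 && curve.cols >= nsides) in function 'approxPolyN'
```

```bash
python3 - <<'E'
import pickle,numpy as np,cv2
from h import *
d=pickle.load(open("f0.pkl","rb"));f=d["top"]
im=f["pixels"].copy();im[:150]=0;im[320:]=0;im[:,:280]=0;im[:,460:]=0
hsv=cv2.cvtColor(im,cv2.COLOR_BGR2HSV)
print(hsv[230,330],hsv[280,320],hsv[190,400])
b=((im[...,0].astype(int)-im[...,2])>25).astype(np.uint8);print(b.sum())
c=biggest(cv2.morphologyEx(b,cv2.MORPH_CLOSE,np.ones((5,5))))
q=quad(c);P=ray(f,q,0.053);print("cover",q.tolist(),P.round(4).tolist(),[np.linalg.norm(P[i]-P[i-1]).round(4) for i in range(4)],P.mean(0))
w=cv2.inRange(hsv,(12,40,150),(32,170,255));print(cv2.countNonZero(w))
try:
  q=quad(biggest(w));P=ray(f,q,0.015);print("ply",q.tolist(),P.round(4).tolist(),[np.linalg.norm(P[i]-P[i-1]).round(4) for i in range(4)],P.mean(0))
except Exception as e: print(e)
print(ray(f,[[328,181],[437,211]],0.057))
print("weight",ray(f,[249,225],0.03),"glue",ray(f,[482,262],0.0),ray(f,[513,245],0.165))
E
```

```text
[114 110 125] [ 12 136 118] [ 11  60 137]
5883
cover [[417, 214], [409, 282], [303, 253], [322, 188]] [[0.63, -0.1368, 0.053], [0.4811, -0.1116, 0.053], [0.5452, 0.1127, 0.053], [0.6901, 0.07, 0.053]] [np.float64(0.2153), np.float64(0.151), np.float64(0.2332), np.float64(0.1511)] [ 0.58659743 -0.01642673  0.053     ]
4497
ply [[446, 211], [422, 308], [290, 269], [319, 174]] [[0.6469, -0.2131, 0.015], [0.4284, -0.1457, 0.015], [0.5166, 0.1415, 0.015], [0.7363, 0.0747, 0.015]] [np.float64(0.3014), np.float64(0.2286), np.float64(0.3005), np.float64(0.2296)] [ 0.58206555 -0.03565548  0.015     ]
[[ 0.70484309  0.05670569  0.057     ]
 [ 0.63541546 -0.1800231   0.057     ]]
weight [[0.61307952 0.23125281 0.03      ]] glue [[ 0.53125239 -0.29186115  0.        ]] [[ 0.53730199 -0.29063417  0.165     ]]
```

Request:
apply_moves(
  travel=[
    [30,-18,-6],
    [50,-31,-6],
    [50,-31,-6],
    [50,-31,-6],
    [50,-31,-6],
  ],
  dr=[
    [0,0,0],
    [0,0,0],
    [0,0,0],
    [0,0,0],
    [0,0,0],
  ],
  fingers=0,
)

```text
clock: 0.6
ee_pos: [0.3803, -0.3111, 0.2586]
tcp_rot: [-0.0, 0.976, 0.217, -0.0]
force: [0.6, 0.2, -0.2]
finger_gap: 0.145
gripper_force: 0.0
```

Request:
apply_moves(
  travel=[
    [28,-17.7,-3],
    [28,-17.7,-3],
    [28,-17.7,-3],
    [28,-17.7,-3],
    [28,-17.7,-3],
  ],
  dr=[
    [0,0,-0.83],
    [0,0,-0.83],
    [0,0,-0.83],
    [0,0,-0.83],
    [0,0,-0.83],
  ],
)

```text
clock: 1.1
ee_pos: [0.5146, -0.1013, 0.2812]
tcp_rot: [-0.0, 0.827, 0.562, -0.0]
force: [0.6, -1.0, -0.3]
finger_gap: 0.0
gripper_force: 0.0
```

```bash
python3 - <<'E'
from bench import robot
import cv2,numpy as np,pickle
s=robot.read_state();f=robot.grab_frame("wrist")
print(s["ee_pos"],s["tcp_rot"],s["joint_pos"],f["fovy"],np.round(f["tool_from_camera"],3).tolist())
cv2.imwrite("pics/w1.png",f["pixels"]);pickle.dump((s,f),open("w1.pkl","wb"))
E
```

```text
[ 0.51455034 -0.10130333  0.28121458] [-1.21264133e-04  8.27010658e-01  5.62186174e-01 -2.48808568e-04] [-3.15242995e-01  2.65386184e-01  5.20295150e-02  1.35793599e+00
 -2.45147155e-04  1.63229587e+00] 70.83082161858657 [[0.0, -0.946, -0.325, 0.083], [1.0, -0.0, 0.001, 0.001], [-0.001, -0.325, 0.946, -0.143], [0.0, 0.0, 0.0, 1.0]]
```

View pics/w1.png

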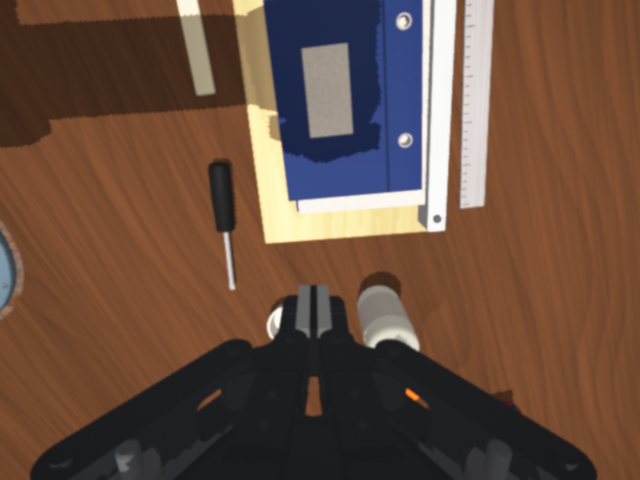

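Wrist view: eyelets at (404,20) and (405,140). The cover's -y end is at row ~195, the stop's -y end near (428–445,231), and the plywood corner at (265,243).

```bash
cat > jig.py <<'E'
import numpy as np
from h import *
def meas(f,s):
    ee,q=s["ee_pos"],s["tcp_rot"];im=f["pixels"];return ee,q,im
E
python3 - <<'E'
import pickle
from h import *
s,f=pickle.load(open("w1.pkl","rb"));ee,q=s["ee_pos"],s["tcp_rot"]
im=f["pixels"];cr=im[170:250,240:480];cv2.imwrite("pics/w1c.png",cv2.resize(cr,None,fx=3.3,fy=3.3,interpolation=cv2.INTER_CUBIC))
W=lambda p,z:ray(f,p,z,ee,q)[:,:2].round(4)
print("eyelets z.056",W([[404,20],[405,140]],.0555).tolist())
print("ply corner",W([[265,243],[233,0]],.015).tolist())
print("stop",W([[427,232],[445,230],[432,2],[455,2]],.057).tolist())
for r in(40,100,160,200): print(r,im[r,418:462].sum(1).tolist() if 0 else "".join("%4d"%v for v in im[r,416:462].mean(1)))
E
```

```text
eyelets z.056 [[0.6582, 0.0249], [0.6277, -0.0815]]
ply corner [[0.431, -0.1452], [0.5108, 0.1128]]
stop [[0.6217, -0.189], [0.6415, -0.1942], [0.6862, 0.0291], [0.7062, 0.0212]]
40   84  83  84  84  86 106 156 215 239 245 245 242 227 179 131 117 139 194 237 248 250 250 250 249 249 250 250 249 249 249 250 249 249 249 248 248 245 227 169 112  90  87  85  85  84  83
100   86  86  87  86  92 123 183 231 244 245 235 198 144 120 139 193 237 248 250 250 250 250 250 250 250 250 250 250 249 249 249 249 249 246 228 170 110  83  79  79  80  83  85  86  86  99
160   88  87  87  87  95 137 204 239 243 228 177 132 139 191 236 249 251 251 251 250 250 250 251 251 251 250 250 251 251 250 248 233 182 121  90  84  83  82  82  85  87  90  91  96 120 167
200  247 247 247 247 248 249 249 246 227 167 126 143 201 240 250 251 251 251 250 250 250 250 251 251 251 252 251 250 248 235 190 126  89  83  81  83  84  84  83  82  80  79  81 109 161 204
```

View pics/w1c.png

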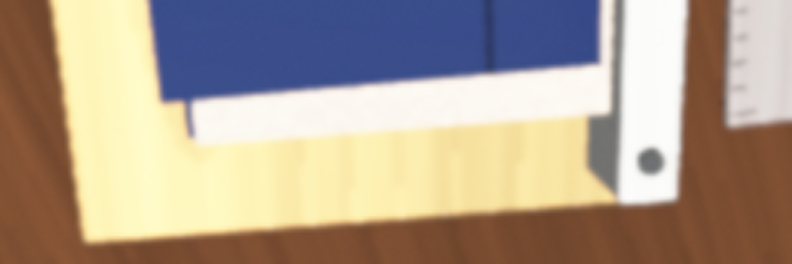

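```bash
python3 - <<'E'
import pickle
from h import *
s,f=pickle.load(open("w1.pkl","rb"));ee,q=s["ee_pos"],s["tcp_rot"]
W=lambda p,z:ray(f,p,z,ee,q)[:,:2]
L=W([[433,40],[431,100],[429,160],[427.9,200]],.057);print(L.round(4).tolist())
v=np.polyfit(L[:,1],L[:,0],1);u=np.array([v[0],1]);u/=np.linalg.norm(u);x=np.array([u[1],-u[0]]);yaw=-np.arctan2(u[0],u[1]);print("stop yaw",yaw)
e=W([[265,243],[233,0]],.015);d=e[1]-e[0];print("ply yaw",-np.arctan2(d[0],d[1]))
lc=W([[298.8,213.3],[425.5,204.2]],.044);d=lc[1]-lc[0];print("leaf",lc.tolist(),np.linalg.norm(d),np.arctan2(d[1],d[0]))
yaw=-.293
R=np.array([[np.cos(yaw),-np.sin(yaw)],[np.sin(yaw),np.cos(yaw)]])
o1=L.mean(0)@R[:,0]-.0753
print("ox from stop",o1,"from leaves",(lc@R)+[[.071,.106],[-.075,.106]],"from stopend",W([[427.5,231]],.057)@R+[-.0753,.135],"top ply corner?",e[0]@R)
o=R@np.array([o1,((lc@R)[:,1]+.106).mean()]);print("origin",o)
h=W([[404,20],[405,140]],.0555);print("holes in jig",((h-o)@R).round(4).tolist())
E
```

```text
[[0.6789, -0.0017], [0.663, -0.0532], [0.6453, -0.1107], [0.6326, -0.1528]]
stop yaw -0.29764060143131216
ply yaw -0.2998942588687943
leaf [[0.49113600127989765, -0.11731087438698984], [0.631770934883569, -0.16117670136066176]] 0.1473173286677204 -0.30234976301115896
ox from stop 0.5747537563737353 from leaves [[0.57508702 0.1355414 ]
 [0.5763979  0.13416404]] from stopend [[0.57499992 0.1347828 ]] top ply corner? [ 0.45458778 -0.01454523]
origin [ 0.58920766 -0.03689811]
holes in jig [[0.0482, 0.0791], [0.0497, -0.0316]]
```

Request:
apply_moves(
  travel=[
    [5,-4,3],
    [10.3,-7.4,6],
    [10.3,-7.4,11],
    [10.3,-7.4,16],
    [10.3,-7.4,18],
  ],
  dr=[
    [0,0,-0.077],
    [0,0,-0.077],
    [0,0,-0.077],
    [0,0,-0.077],
    [0,0,-0.077],
  ],
)

```text
clock: 1.65
ee_pos: [0.4827, 0.0211, 0.0994]
tcp_rot: [-0.0, 0.806, 0.592, -0.0]
force: [-0.4, 0.3, -0.3]
finger_gap: -0.002
gripper_force: 0.0
```

```bash
cat > where.py <<'E'
import numpy as np
from bench import robot
s=robot.read_state();O=np.array([.5893,-.0368]);c,n=np.cos(-.3),np.sin(-.3)
R=np.array([[c,-n],[n,c]]);q=s["tcp_rot"]
print("t",s["clock"],"jig mm",((s["ee_pos"][:2]-O)@R*1e3).round(1),"z",(s["ee_pos"][2]*1e3).round(1),"tool yaw",round(2*np.arctan2(q[2],q[1]),4),"want",1.2708,s["force"].round(1))
E
python3 where.py
```

```text
t 1.65 jig mm [-118.9   23.8] z 99.4 tool yaw 1.2662 want 1.2708 [-0.4  0.3 -0.3]
```

Request:
apply_moves(
  travel=[
    [0,0,3],
    [0,0,5.7],
    [0,1,5.7],
    [0,1.6,5.7],
    [0,1.9,5.7],
  ],
  dr=[
    [0,0,0],
    [0,0,0],
    [0,0,0],
    [0,0,0],
    [0,0,0],
  ],
)

```text
clock: 2.15
ee_pos: [0.505, 0.0134, 0.0461]
tcp_rot: [0.001, 0.807, 0.591, 0.001]
force: [-0.4, 0.9, 0.6]
finger_gap: -0.003
gripper_force: 0.0
```

Request:
apply_moves(
  travel=[
    [0,0.15,0],
    [0,0.3,0],
    [0,0.45,0],
    [0,0.6,0],
    [0,0.7,0],
  ],
  dr=[
    [0,0,0],
    [0,0,0],
    [0,0,0],
    [0,0,0],
    [0,0,0],
  ],
)

```text
clock: 2.65
ee_pos: [0.5088, 0.012, 0.0445]
tcp_rot: [0.0, 0.807, 0.591, 0.0]
force: [-0.5, 0.2, -0.5]
finger_gap: -0.003
gripper_force: 0.0
```

```bash
python3 where.py; python3 - <<'E'
from bench import robot
import cv2,numpy as np,pickle
s=robot.read_state();f=robot.grab_frame("wrist");pickle.dump((s,f),open("w2.pkl","wb"))
cv2.imwrite("pics/w2.png",f["pixels"])
E
```

```text
t 2.65 jig mm [-91.3  22.8] z 44.5 tool yaw 1.2648 want 1.2708 [-0.5  0.2 -0.5]
```

View pics/w2.png

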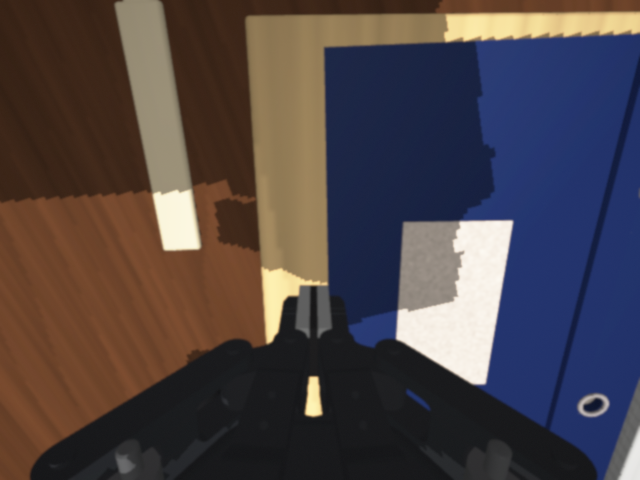

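Fingertips at (314,288), their right side just touching the fore edge (328,280); +y end of the cover runs along row ~42.

Request:
apply_moves(
  travel=[
    [0,0.1,0.2],
    [0,0.25,0.3],
    [0,0.4,0.3],
    [0,0.5,0.3],
    [0,0.6,0.3],
  ],
  dr=[
    [0,0,0],
    [0,0,0],
    [0,0,0],
    [0,0,0],
    [0,0,0],
  ],
)

```text
clock: 3.2
ee_pos: [0.5094, 0.0118, 0.0412]
tcp_rot: [-0.004, 0.806, 0.591, -0.003]
force: [-14.1, 4.7, 16.7]
finger_gap: 0.001
gripper_force: 11.4
```

Request:
apply_moves(
  travel=[
    [0,0.1,0],
    [0,0.2,0],
    [0,0.3,0],
    [0,0.3,0],
    [0,0.3,0],
  ],
  dr=[
    [0,0,0],
    [0,0,0],
    [0,0,0],
    [0,0,0],
    [0,0,0],
  ],
)

```text
clock: 3.7
ee_pos: [0.5108, 0.0113, 0.0412]
tcp_rot: [-0.005, 0.806, 0.592, -0.003]
force: [-15.7, 4.7, 20.8]
finger_gap: -0.002
gripper_force: 13.3
```

```bash
python3 where.py
```

```text
t 3.7 jig mm [-89.2  22.8] z 41.2 tool yaw 1.266 want 1.2708 [-15.7   4.7  20.8]
```

Request:
apply_moves(
  travel=[
    [0,-1.5,0],
    [0,-2.5,-2],
    [-2,-2,-7],
    [-5,1,-12],
    [-8,5,-16],
  ],
  dr=[
    [0,0,0],
    [0,0,0],
    [0,0,0],
    [0,0,0],
    [0,0,0],
  ],
)

```text
clock: 4.2
ee_pos: [0.5267, -0.0617, 0.1816]
tcp_rot: [0.0, 0.806, 0.592, 0.0]
force: [1.5, 0.1, -0.6]
finger_gap: -0.001
gripper_force: 0.0
```

Request:
apply_moves(
  travel=[
    [-2.5,3,-4],
    [-5,5,-7],
    [-5,5,-9],
    [-5,5,-9],
    [-5,5,-9],
  ],
  dr=[
    [0,0,0],
    [0,0,0],
    [0,0,0],
    [0,0,0],
    [0,0,0],
  ],
)

```text
clock: 4.7
ee_pos: [0.5598, -0.1242, 0.269]
tcp_rot: [-0.0, 0.807, 0.591, 0.0]
force: [0.1, 0.0, -1.1]
finger_gap: -0.0
gripper_force: 0.0
```

```bash
python3 where.py; python3 - <<'E'
from bench import robot
import cv2,numpy as np,pickle
s=robot.read_state();f=robot.grab_frame("wrist");pickle.dump((s,f),open("w3.pkl","wb"))
cv2.imwrite("pics/w3.png",f["pixels"])
E
```

```text
t 4.7 jig mm [ -2.3 -92.2] z 269.0 tool yaw 1.2648 want 1.2708 [ 0.1  0.  -1.1]
```

View pics/w3.png

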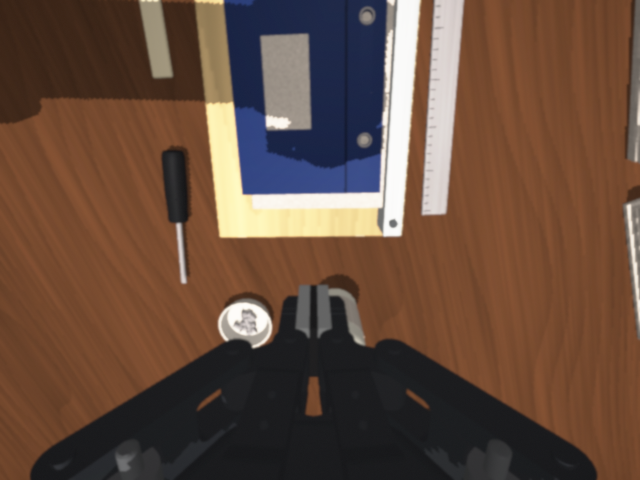

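Wrist view: eyelets at (367,16) and (364,140). The cover's -y end is at row 193, with the leaves visible to row 208, and the spine edge lies near the stop.

```bash
cat > hol.py <<'E'
import pickle,sys
from h import *
O=np.array([.5893,-.0368]);c,n=np.cos(-.3),np.sin(-.3);R=np.array([[c,-n],[n,c]])
def jig(s,f,p,z): return ((ray(f,p,z,s["ee_pos"],s["tcp_rot"])[:,:2]-O)@R*1e3).round(1)
E
python3 - <<'E'
from hol import *
s,f=pickle.load(open("w3.pkl","rb"));im=f["pixels"]
g=cv2.cvtColor(im,cv2.COLOR_BGR2HSV)
for (x,y) in((367,16),(364,140)):
    x0,y0=x-14,y-14;sub=im[y0:y0+28,x0:x0+28].astype(int);m=((sub[...,0]-sub[...,2])<35).astype(np.uint8)
    M=cv2.moments(biggest(m));p=(x0+M["m10"]/M["m00"],y0+M["m01"]/M["m00"]);print(p,jig(s,f,p,.0553))
for r in(60,110,175): print(r,"".join("%4d"%v for v in im[r,376:412].mean(1)))
print("leaf -106",jig(s,f,[[254,209],[380,208]],.044),"stop end",jig(s,f,[[385,236],[403,236]],.057),"edge end",jig(s,f,[[243,195],[381,193]],.051),"fore",jig(s,f,[[238,150],[229,50]],.049))
E
```

```text
(366.66902237926973, 15.304475853945817) [[48.6 78.6]]
(363.97280497280497, 139.84459984459986) [[ 50.9 -31.6]]
60   46  47  47  47  46  47  47  63 117 191 234 243 244 240 221 169 135 162 219 244 249 249 249 249 249 249 249 249 249 249 249 249 248 248 248 247
110   45  45  44  44  45  53  79 121 169 217 235 222 169 141 181 230 247 250 250 250 250 250 250 250 250 250 250 249 248 249 249 249 248 243 223 170
175   91  90  94 122 178 226 237 227 184 152 185 232 248 251 251 251 250 250 250 250 250 250 250 250 251 251 250 249 246 231 186 123  86  80  79  78
leaf -106 [[ -68.1 -106.8]
 [  73.8 -106.5]] stop end [[  78.6 -135.4]
 [  98.7 -135.5]] edge end [[-77.8 -89.2]
 [ 72.4 -87.8]] fore [[-80.  -41.5]
 [-81.3  52.1]]
```

Request:
apply_moves(
  travel=[
    [3,-3,2],
    [6,-6,5],
    [9,-9,8],
    [11.7,-11,11],
    [11.7,-11,15],
  ],
  dr=[
    [0,0,0],
    [0,0,0],
    [0,0,0],
    [0,0,0],
    [0,0,0],
  ],
)

```text
clock: 5.25
ee_pos: [0.4864, 0.0247, 0.1176]
tcp_rot: [-0.001, 0.805, 0.594, -0.001]
force: [-0.2, -0.5, 0.0]
finger_gap: 0.0
gripper_force: 0.0
```

Request:
apply_moves(
  travel=[
    [0,0,4],
    [0,0,8],
    [0,0,8.2],
    [0,0,8.2],
    [0,0,8.2],
  ],
  dr=[
    [0,0,0],
    [0,0,0],
    [0,0,0],
    [0,0,0],
    [0,0,0],
  ],
)

```text
clock: 5.75
ee_pos: [0.4911, 0.0205, 0.0389]
tcp_rot: [0.001, 0.807, 0.591, 0.001]
force: [0.2, 0.3, 0.8]
finger_gap: -0.0
gripper_force: 0.0
```

```bash
python3 where.py
```

```text
t 5.75 jig mm [-110.8   25.7] z 38.9 tool yaw 1.2651 want 1.2708 [0.2 0.3 0.8]
```

Request:
apply_moves(
  travel=[
    [0,0.8,0.3],
    [0,1.5,0.3],
    [0,2.0,0.28],
    [0,2.3,0.22],
    [0,2.6,0.15],
  ],
  dr=[
    [0,0,0],
    [0,0,0],
    [0,0,0],
    [0,0,0],
    [0,0,0],
  ],
)

```text
clock: 6.25
ee_pos: [0.5118, 0.014, 0.0356]
tcp_rot: [-0.003, 0.806, 0.591, -0.001]
force: [-10.2, 6.3, 6.9]
finger_gap: -0.005
gripper_force: 5.8
```

```bash
python3 where.py
```

```text
t 6.25 jig mm [-89.   25.6] z 35.6 tool yaw 1.2653 want 1.2708 [-10.2   6.3   6.9]
```

```bash
python3 - <<'E'
from bench import robot
import cv2,numpy as np,pickle
s=robot.read_state();f=robot.grab_frame("wrist");g=robot.grab_frame("side");pickle.dump((s,f,g),open("w4.pkl","wb"))
a=cv2.resize(g["pixels"][110:290,230:430],None,fx=3.3,fy=3.3,interpolation=cv2.INTER_CUBIC)[:594,:400*1]
a=cv2.resize(g["pixels"][150:280,240:420],(540,390),interpolation=cv2.INTER_CUBIC)
b=cv2.resize(f["pixels"][200:360,230:400],(260,245),interpolation=cv2.INTER_CUBIC)
o=np.zeros((390,800,3),np.uint8);o[:,:540]=a;o[:245,540:]=b;cv2.imwrite("pics/c4.png",o);print(s["force"])
E
```

```text
[-10.2150401    6.25440785   6.87484966]
```

View pics/c4.png

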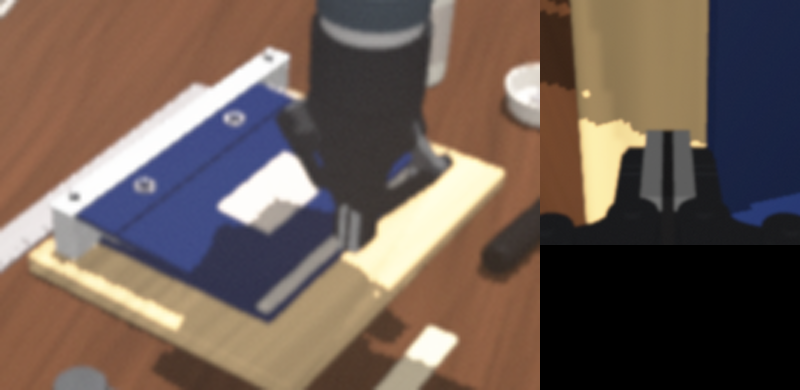

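```bash
python3 - <<'E'
from hol import *
s2,f2=pickle.load(open("w2.pkl","rb"));s4,f4,g=pickle.load(open("w4.pkl","rb"))
print("w2 eyelet",jig(s2,f2,[593,405],.0553))
for n,s,f in(("w2",s2,f2),("w4",s4,f4)):
    im=f["pixels"].astype(int);P=[]
    for r in range(70,260,30):
        c=300+np.argmax((im[r,300:,2]-im[r,300:,0])<10);P.append((c,r))
    print(n,P,jig(s,f,P,.049).tolist())
    b=((im[...,2]>110)&(abs(im[...,0]-im[...,2])<40)).astype(np.uint8)*255;b[:330,:]=0;b[:,:550]=0
    if b.any(): 
        C=biggest(b);print(n,"blob",cv2.boundingRect(C),jig(s,f,np.array(cv2.minEnclosingCircle(C)[0]),.0553))
E
```

```text
w2 eyelet [[ 50.1 -32. ]]
w2 [(np.int64(325), 70), (np.int64(325), 100), (np.int64(326), 130), (np.int64(326), 160), (np.int64(327), 190), (np.int64(327), 220), (np.int64(328), 250)] [[-85.5, 122.5], [-85.4, 112.1], [-85.0, 101.1], [-84.9, 89.5], [-84.4, 77.2], [-84.3, 64.1], [-83.7, 50.3]]
w2 blob (617, 424, 23, 56) [[ 77.2 -64.1]]
w4 [(np.int64(348), 70), (np.int64(347), 100), (np.int64(342), 130), (np.int64(342), 160), (np.int64(341), 190), (np.int64(341), 220), (np.int64(340), 250)] [[-75.5, 124.2], [-75.5, 114.4], [-77.1, 104.1], [-76.9, 93.2], [-77.0, 81.7], [-76.7, 69.5], [-76.9, 56.6]]
w4 blob (602, 419, 33, 24) [[ 57.9 -34. ]]
```

Wrist crop: the fore edge now lies straight along the finger (jig x about -77, parallel to the stop), so the cover has moved against the stop. Next I push it along y.

Request:
apply_moves(
  travel=[
    [0,-1.5,0],
    [0,-2,-3],
    [3,-2,-6],
    [7,0,-6],
    [11,4,-6],
  ],
  dr=[
    [0,0,0],
    [0,0,0],
    [0,0,0],
    [0,0,0],
    [0,0,0],
  ],
)

```text
clock: 6.85
ee_pos: [0.5813, 0.1039, 0.098]
tcp_rot: [0.001, 0.806, 0.591, 0.001]
force: [0.5, -0.5, 0.3]
finger_gap: -0.001
gripper_force: 0.0
```

```bash
python3 where.py
```

```text
t 6.85 jig mm [-49.2 132. ] z 98.0 tool yaw 1.2653 want 1.2708 [ 0.5 -0.5  0.3]
```

Request:
apply_moves(
  travel=[
    [3.8,3,0],
    [3.8,5.4,1],
    [3.8,5.4,4],
    [3.8,5.4,6],
    [3.8,5.4,6],
  ],
  dr=[
    [0,0,0],
    [0,0,0],
    [0,0,0],
    [0,0,0],
    [0,0,0],
  ],
)

```text
clock: 7.35
ee_pos: [0.641, 0.1219, 0.0325]
tcp_rot: [-0.001, 0.807, 0.591, -0.003]
force: [-0.6, -0.6, 0.4]
finger_gap: -0.0
gripper_force: 0.0
```

```bash
python3 where.py
```

```text
t 7.35 jig mm [  2.5 166.9] z 32.5 tool yaw 1.2646 want 1.2708 [-0.6 -0.6  0.4]
```

Request:
apply_moves(
  travel=[
    [-0.8,0,0.2],
    [-1.6,0,0.2],
    [-2.1,0.05,0.1],
    [-2.4,0.1,0.05],
    [-2.7,0.15,0],
  ],
  dr=[
    [0,0,0],
    [0,0,0],
    [0,0,0],
    [0,0,0],
    [0,0,0],
  ],
)

```text
clock: 7.85
ee_pos: [0.6372, 0.0959, 0.037]
tcp_rot: [0.0, 0.807, 0.591, 0.001]
force: [0.0, 0.6, 0.3]
finger_gap: 0.001
gripper_force: 0.4
```

Request:
apply_moves(
  travel=[
    [-0.2,0.03,0],
    [-0.4,0.06,0],
    [-0.6,0.09,0],
    [-0.8,0.12,0],
    [-1.0,0.15,0],
  ],
  dr=[
    [0,0,0],
    [0,0,0],
    [0,0,0],
    [0,0,0],
    [0,0,0],
  ],
)

```text
clock: 8.35
ee_pos: [0.6349, 0.0863, 0.0359]
tcp_rot: [-0.0, 0.807, 0.591, -0.0]
force: [-0.1, 2.6, 1.5]
finger_gap: 0.002
gripper_force: 1.0
```

```bash
python3 where.py; python3 - <<'E'
from bench import robot
import cv2,numpy as np,pickle
f=robot.grab_frame("top");g=robot.grab_frame("side")
a=cv2.resize(f["pixels"][165:315,280:455],(400,343),interpolation=cv2.INTER_CUBIC)
b=cv2.resize(g["pixels"][150:300,240:415],(400,343),interpolation=cv2.INTER_CUBIC)
cv2.imwrite("pics/c5.png",np.hstack([a,b]))
E
```

```text
t 8.35 jig mm [  7.2 131.1] z 35.9 tool yaw 1.2651 want 1.2708 [-0.1  2.6  1.5]
```

View pics/c5.png

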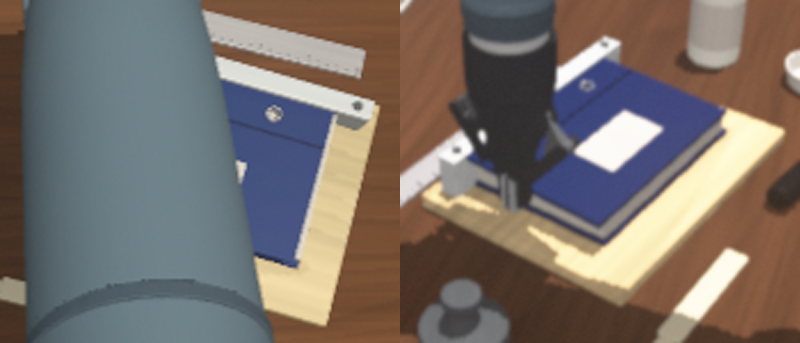

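The finger is pushing the +y end; the cover is still against the stop, and a thin strip of leaves shows at the -y end.

Request:
apply_moves(
  travel=[
    [-0.15,0.02,0],
    [-0.3,0.04,0],
    [-0.45,0.06,0],
    [-0.6,0.08,0],
    [-0.7,0.08,0],
  ],
  dr=[
    [0,0,0],
    [0,0,0],
    [0,0,0],
    [0,0,0],
    [0,0,0],
  ],
)

```text
clock: 8.95
ee_pos: [0.6335, 0.0788, 0.0357]
tcp_rot: [0.0, 0.807, 0.591, -0.0]
force: [0.9, 0.3, -1.2]
finger_gap: -0.002
gripper_force: 0.2
```

Request:
apply_moves(
  travel=[
    [-0.05,0,0],
    [-0.1,0,0],
    [-0.15,0,0],
    [-0.2,0,0],
    [-0.25,0,0],
  ],
  dr=[
    [0,0,0],
    [0,0,0],
    [0,0,0],
    [0,0,0],
    [0,0,0],
  ],
)

```text
clock: 9.45
ee_pos: [0.6331, 0.0769, 0.036]
tcp_rot: [0.0, 0.807, 0.591, 0.0]
force: [0.3, 0.2, 0.3]
finger_gap: -0.001
gripper_force: 0.4
```

```bash
python3 where.py
```

```text
t 9.45 jig mm [  8.2 121.5] z 36.0 tool yaw 1.2649 want 1.2708 [0.3 0.2 0.3]
```

Request:
apply_moves(
  travel=[
    [-0.05,0,0],
    [-0.1,0,0],
    [-0.1,0,0],
    [-0.1,0,0],
    [-0.1,0,0],
  ],
  dr=[
    [0,0,0],
    [0,0,0],
    [0,0,0],
    [0,0,0],
    [0,0,0],
  ],
)

```text
clock: 9.95
ee_pos: [0.6326, 0.0759, 0.036]
tcp_rot: [0.0, 0.807, 0.591, -0.0]
force: [0.4, 0.6, -0.7]
finger_gap: -0.002
gripper_force: 0.2
```

```bash
python3 where.py
```

```text
t 9.95 jig mm [  8.1 120.5] z 36.0 tool yaw 1.2648 want 1.2708 [ 0.4  0.6 -0.7]
```

Request:
apply_moves(
  travel=[
    [1.5,0,0],
    [1.5,0,-5],
    [-1,0,-9],
    [-5,0,-12],
    [-9,0,-15],
  ],
  dr=[
    [0,0,0],
    [0,0,0],
    [0,0,0],
    [0,0,0],
    [0,0,0],
  ],
)

```text
clock: 10.45
ee_pos: [0.6059, -0.0095, 0.1878]
tcp_rot: [0.001, 0.806, 0.592, 0.001]
force: [0.1, 0.3, -0.1]
finger_gap: -0.0
gripper_force: 0.0
```

Request:
apply_moves(
  travel=[
    [-12,-1,-8],
    [-12,-1,-8],
    [-12,-1,-8],
    [-12,-1,-8],
    [-12,-1,-8],
  ],
  dr=[
    [0,0,0],
    [0,0,0],
    [0,0,0],
    [0,0,0],
    [0,0,0],
  ],
)

```text
clock: 10.95
ee_pos: [0.5605, -0.1214, 0.2667]
tcp_rot: [0.001, 0.807, 0.591, 0.001]
force: [0.7, 0.5, -0.9]
finger_gap: 0.003
gripper_force: 0.0
```

```bash
python3 where.py; python3 - <<'E'
from bench import robot
import cv2,numpy as np,pickle
s=robot.read_state();f=robot.grab_frame("wrist");g=robot.grab_frame("side");pickle.dump((s,f,g),open("w6.pkl","wb"))
a=f["pixels"][0:300,180:480];a=cv2.resize(a,(480,480),interpolation=cv2.INTER_CUBIC)
b=cv2.resize(g["pixels"][150:300,250:350],(320,480),interpolation=cv2.INTER_CUBIC)
cv2.imwrite("pics/c6.png",np.hstack([a,b]))
E
```

```text
t 10.95 jig mm [ -2.5 -89.3] z 266.7 tool yaw 1.2636 want 1.2708 [ 0.7  0.5 -0.9]
```

View pics/c6.png

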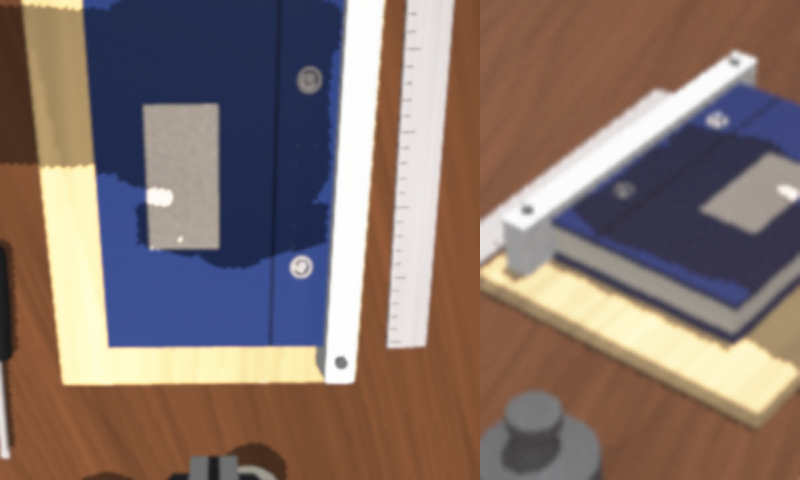

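Both eyelets show a post inside them, at about (373,49) and (368,166) in the full frame. The cover looks level and lines up with the album. Checking the numbers.

```bash
python3 - <<'E'
from hol import *
s,f,g=pickle.load(open("w6.pkl","rb"))
for z in(.049,.055): 
    p=jig(s,f,[[373.1,49.4],[368.1,166.3]],z);print(z,p.tolist(),np.linalg.norm(p[0]-p[1]))
print("end",jig(s,f,[[247.5,216.5],[382,216.5]],.049).tolist())
im=f["pixels"];
for x,y in((373,49),(368,166)): print(im[y-6:y+7,x-7:x+8].mean(2).astype(int))
E
```

```text
0.049 [[57.1, 54.4], [57.3, -56.0]] 110.40018115927165
0.055 [[56.1, 53.4], [56.4, -55.2]] 108.60041436385038
end [[-74.3, -110.3], [75.3, -111.5]]
[[ 56  66  83  99 110 112 110 109 109 110 110 106  94  78  61]
 [ 64  82 101 109 107 100  95  94  95  97 102 109 107  95  73]
 [ 76  99 112 111 103  96  96 100 101  96  94 101 110 106  86]
 [ 90 111 117 113 111 112 114 117 117 110  99  95 106 110  96]
 [ 97 116 120 120 121 123 124 127 126 120 107  94  99 110 102]
 [102 119 126 126 123 123 126 129 129 124 111  95  96 109 103]
 [105 121 129 128 120 120 125 128 128 124 111  95  95 108 106]
 [107 122 129 127 117 114 120 125 124 120 108  95  96 109 106]
 [105 122 131 129 116 109 113 117 119 117 111 101 102 111 104]
 [102 122 133 134 122 111 110 113 118 122 120 111 110 113 101]
 [ 95 117 131 135 130 122 120 123 129 132 126 116 115 111  92]
 [ 84 108 124 130 132 133 135 136 137 133 125 118 115 102  80]
 [ 73  96 114 123 128 133 136 136 132 128 123 116 104  85  66]]
[[ 95  98 109 129 153 173 187 192 190 180 160 136 114  99  94]
 [ 98 111 138 169 192 202 205 208 208 204 195 176 144 113  96]
 [108 136 173 199 202 191 184 188 190 191 197 196 177 139 107]
 [125 164 198 206 190 173 175 188 191 184 183 195 195 165 122]
 [145 188 211 203 180 177 196 214 216 202 183 184 197 181 137]
 [161 204 220 210 187 192 216 227 228 216 187 173 189 186 144]
 [169 211 226 222 204 208 223 230 229 217 182 162 183 186 148]
 [171 213 227 224 216 221 226 228 224 204 170 158 184 186 146]
 [167 206 215 207 210 223 227 227 216 183 152 163 190 182 138]
 [157 194 201 185 182 199 214 221 205 164 151 178 193 169 125]
 [137 175 196 187 166 161 173 184 175 161 173 192 185 149 111]
 [116 150 183 196 185 169 165 169 176 186 195 187 159 123 100]
 [103 123 153 181 192 191 189 190 194 197 185 158 126 104  96]]
```

Assuming the flat height, the eyelets come out at (57.1, 54.4) and (57.3, -56.0) mm, 110.4 mm apart. That puts them on the posts with the cover flat.

```bash
python3 -c "
from bench import robot
print(robot.close_job())"
```

```text
the job is handed in; nothing more can be done
None
```

The cover is in place and the job is handed in: in the last pictures it lies flat against the stop with both eyelets over their posts (about 1 mm off by measurement), and the hand is clear. The hand-in returned no verdict, and I did not measure the bystanders' positions afterwards.

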